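Refit the isolator knob and switch it on

ROBOT

A 6-joint arm with a two-finger parallel gripper is mounted at the origin on a cart in front of the work surface, level with it; the furniture and walls round the work are solid. World frame = base frame: x ahead of the robot, y to its left, z up, the work surface at z = 0. Lengths are in m, angles in degrees, forces in N, time in s.
With the tool pointing down it reaches from about 0.4 to 0.825 m from the base axis. Payload 7 kg.
Tool frame: the origin (TCP) lies midway between the tips of the shut fingers; the grasp point (between the pads) lies 19 mm behind it; z points along the fingers, y is the line along which they close (so a half turn about z gives the same grasp; the last joint's range is limited). The gripper opens to 88 mm and grips with 3 to 60 N. Pads are 19 mm wide; open, the fingers measure 130 mm over their backs; the gripper's body (78 mm by 193 mm) begins 47 mm behind the grasp point.
Start: joints at [82.798, 20.546, 0.682, 0, -70.136, -16.507], TCP at [0.271, 0.618, 0.227] pointing down, gripper open.
Joint ranges: [-176.03, 176.03], [-82.01, 121.73], [-58.28, 71.71], [-173.87, 95.51], [-174.79, -0.11], [-173.66, 173.66]. Speed limits (degrees/s): [136.94, 136.94, 172.46, 180, 180, 180].

INTERFACE

Orientations are given as [roll, pitch, yaw] about the fixed x, y, z axes, in that order (R = Rz(yaw) Ry(pitch) Rx(roll)).
In Python, from plant import r gives the robot as it stands.
- The arm moves only by the tool drive_tool, never from a script. Its argument "commands" is a list of rows, each an object of numbers: "hand": the closure, from 0 (fully open) to 1 (shut); "tx", "ty", "tz": the shift along the world's x, y, z scaled (see below); "turn": the turn about the world's z scaled (see below). A call has 1 to 10 rows; each row is the pose to reach, as a shift and turn from the pose commanded when the call began; what a row does not reach only later rows make up. The controller multiplies each number of a shift by 0.6 m and each number of a turn by 90 degrees. A row lasts 1/10 s, in which the tool goes at most 50 mm and 8.59 degrees, less where a joint would pass 70% of its speed; a pose out of reach is approached as far as the arm can. A call with a number of a shift or a turn outside -1 to 1 is refused whole. A call with a gripper value outside its range is refused whole. The fingers move at their own pace and stop on an object; "grip_force" is the grip in N (left out, the last holds). Time passes only in rows, so rows that repeat a pose let the fingers close. It gives the time, the measured TCP pose, the force, the opening and the grip force at its end, in the units of the state.
- r.get_state(): the state, without advancing time (a new reading comes with each control period).
- r.capture(name): name is "scene" or "top"; returns a dict with "frame" (420x560x3 uint8, red, green, blue), "fx", "fy", "cx", "cy" (pixels), "D" ([k1, k2, p1, p2, k3] as OpenCV has them; the pictures are not rectified), "world_from_camera" (4x4, takes a point from camera to world coordinates). Camera axes: x right, y down, z forward; pixel columns grow to the right and rows downward; lengths in m; the calibration is good to about 2 mm. A picture is of the moment at which its call begins. There is no depth.
- r.close_job(): hands the job in; it is judged then, once.
Trained networks look in the newest picture that a camera, given by its name, has taken for a name from the list of things; names that differ only in an ending like _2 or _b are one class to them, and where a whole thing is asked for, a point or a joint stands for the part that bears it (a point fixed in the world has none). Each returns a list of dicts, best first, with "score" (0 to 1); they miss things now and then, are a little off and sometimes report something else, mostly with a low value. They report only what shows in the picture. A call takes as long as a camera call. They do not tell look-alikes from the thing itself.
- r.trace(label, camera): "pixels" (420x560 bool, what is visible of it) and "extent" ([left, top, right, bottom] in pixels, round what is visible of it).
The state is a dict: "time_s": time; "joints": joint angles; "qd": joint speeds; "joint_torque": joint torques, N m; "tcp_pos": TCP position; "eef_rot": TCP orientation; "contact_force": force on the tool from outside, world axes, zero at the start; "moment": the same for the moment, N m; "gripper_width": finger opening in m; "gripper_force": force on a finger pad.
Only numpy, scipy, OpenCV 4.12 (cv2) and the standard library are available. Lean on these libraries where they do the work, as an engineer would, in place of code of your own. Each camera call takes 0.05 s, during which the arm holds its last target. There are 200 camera calls.

TASK

The knob has come off the rotary switch box on the bench. Fit it back on the D-shaped shaft, flat to flat, and push it down until it snaps fully home; then turn it clockwise (seen from above) as far as it goes, so that it points at the long raised mark, and let go. Leave the tools and other things on the bench where they are.

Things in the scene. Friction and masses are not known exactly. Their poses are not given: they have to be found in the camera images.
- knob: Loose black pointer knob standing upright, bore down, about 0.15 kg. Origin: centre of its underside on the hub's axis; z up. Round hub 66 mm across, 42 mm high; on it a grip bar 22 mm wide along the knob's x axis, from 42 to 76 mm above the underside: blunt tail to 38 mm at -x, longer tapered pointer nose to 59 mm at +x; sides parallel from -36 to +36 mm.
- knob_bore (a point): Mouth of the knob's D-shaped bore: at the knob's origin, same axes. The bore is 39 mm deep and 27.8 mm across, its flat wall 7 mm from the axis on the side of the pointer nose (+x); the mouth flares by 3 mm over the lowest 4 mm. A lip inside snaps behind the shaft's two balls.
- shaft_seat (a point): Foot of the steel D-shaft, on its axis, on the 48 mm round seat (56 mm above the bench) where a fully home knob's underside rests. Turns with the shaft: x points square out of its flat, z up. A home knob has its origin here and its x (pointer) along this x. Shaft 26 mm across, flat 6.5 mm from the axis; under 1 mm clearance a side; the knob has about 0.13 rad of play either way.
- shaft_tip (a point): Top of the D-shaft, 37 mm above the seat, on its axis; same axes as shaft_seat. Two sprung balls in its sides, 13 mm above the seat, resist over the last 9 mm of the knob's travel: 10 to 15 N of push carries the knob over them, it snaps down and is held. Without a push the knob stays about 9 mm high.
- drive_shaft (a joint): Angle of the D-shaft, rad: 0 at one end stop (flat towards the small round stud), growing clockwise seen from above to 1.2 at the other stop (flat, and so the pointer, towards the long raised mark). Stiff: about 0.1 N m turns it and it stays where it is left. Starts at 0 to 0.3.
- switch_box: Grey switch box fixed to the bench on its back, 120 (its x) by 160 (its y) by 50 mm high; origin: centre of its underside. The shaft stands upright in the middle of its top, in a 110 mm round metal plate with two raised marks 46 mm from the axis: a small round stud at +0.6 rad from the box's x axis, a 16 mm long bar at -0.6 rad. A black cable gland sticks out at +x.
- wrench: Bystander: small steel open-ended wrench lying flat, 161 mm long, 8 mm high; origin at the centre of its underside, its length along its y axis. Leave it.
- screwdriver: Bystander: slotted screwdriver lying flat, 206 mm long, handle 29 mm thick; origin at the centre of its underside, its length along its y axis. Leave it.
- nail_box: Bystander: cardboard carton 50 x 85 x 42 mm; origin at the centre of its underside. Leave it.
- flashlight: Bystander: white torch lying down, 147 mm long, 39 mm thick; origin at the centre of its underside, its length along its y axis. Leave it.
Not all that is in view belongs to the job. What is shaped like the knob but green or red is not meant.

How it is judged:
By the outcome, as a careful person would: the job done as asked, in the order asked, and still so for the second after the job is handed in, with the robot touching nothing.
It also fails if it takes over 51 s, if anything falls off the work surface, if the arm or the gripper's body presses on something with over 40 N, if the wrist force passes 120 N, or if a joint passes its speed limit or range.

## Working session

There is one attempt and no reset: what is moved stays moved. The work goes in short steps, Python scripts to look and compute and a tool call to move; the robot and the scene stay as the last step left them, time stands still between calls to the robot, and variables do not carry over. Pictures are saved under pics/ and viewed, at most 10 in all, crops included, and the job is handed in when it is done.

Besides the shell and the picture viewer there is one more tool, called after "Request:" by a JSON object that holds its "name" and its "arguments", one argument or row to a line. drive_tool: Moves the arm, as the interface text tells. Its arguments: {"type":"object","properties":{"commands":{"type":"array"},"grip_force":{"type":"number"}},"required":["commands"]}

```bash
mkdir -p pics; cat > h.py <<'E'
import numpy as np, cv2
from plant import r
def cap(n,f=None):
    c=r.capture(n)
    if f: cv2.imwrite(f,cv2.cvtColor(c["frame"],cv2.COLOR_RGB2BGR))
    c["K"]=np.array([[c["fx"],0,c["cx"]],[0,c["fy"],c["cy"]],[0,0,1]]);c["D"]=np.array(c["D"],float);c["T"]=np.array(c["world_from_camera"])
    return c
def toz(c,px,z):
    u=cv2.undistortPoints(np.array(px,float).reshape(-1,1,2),c["K"],c["D"]).reshape(-1,2)
    d=np.c_[u,np.ones(len(u))]@c["T"][:3,:3].T; o=c["T"][:3,3]
    return o+d*((z-o[2])/d[:,2])[:,None]
def proj(c,P):
    W=np.linalg.inv(c["T"]);return cv2.projectPoints(np.array(P,float).reshape(-1,1,3),cv2.Rodrigues(W[:3,:3])[0],W[:3,3],c["K"],c["D"])[0].reshape(-1,2)
E
python3 - <<'E'
from h import *
ims=[]
for n in("scene","top"):
    c=cap(n,f"pics/{n}0.png")
    print(n,c["T"].round(3).tolist(),c["fx"])
    for l in("knob","shaft_tip","switch_box"):
        for d in r.trace(l,n)[:4]:
            m=cv2.moments(d["pixels"].astype(np.uint8));print(l,round(d["score"],2),d["extent"],round(m["m10"]/m["m00"]),round(m["m01"]/m["m00"]))
print(r.get_state())
E
```

```text
scene [[0.816, -0.347, 0.463, -0.148], [-0.578, -0.495, 0.649, -1.027], [0.004, -0.797, -0.604, 1.018], [0.0, 0.0, 0.0, 1.0]] 467.76090469706895
knob 0.72 [318.3, 245.5, 352.0, 272.5] 334 258
knob 0.72 [279.5, 255.7, 316.3, 285.1] 295 273
knob 0.57 [293.2, 167.5, 308.4, 198.5] 300 187
shaft_tip 0.59 [253.8, 189.6, 265.5, 199.1] 259 194
switch_box 0.65 [231.7, 185.1, 286.5, 230.1] 260 206
top [[-0.003, -0.997, 0.073, 0.46], [-1.0, 0.002, -0.017, -0.041], [0.017, -0.073, -0.997, 1.538], [0.0, 0.0, 0.0, 1.0]] 485.46169268290737
knob 0.96 [315.9, 251.1, 344.5, 272.3] 328 261
knob 0.51 [197.2, 163.5, 205.9, 181.9] 202 167
shaft_tip 0.36 [321.2, 202.2, 341.6, 230.6] 331 218
switch_box 0.9 [184.2, 204.2, 241.9, 250.7] 212 228
{'time_s': 0.4, 'joints': array([ 8.27984485e+01,  2.05545877e+01,  6.74107891e-01, -3.96558907e-03,
       -7.01354954e+01, -1.65069218e+01]), 'qd': array([ 0.04438887, -0.03614974, -0.01403587,  0.03990261, -0.01511442,
       -0.03098281]), 'joint_torque': array([ 4.45441231e-05, -5.81675041e+01,  2.92920685e+01,  6.99339777e+00,
        1.08773966e-02, -6.42526356e-05]), 'tcp_pos': array([0.27138091, 0.6179373 , 0.2263961 ]), 'eef_rot': array([ 1.79983624e+02, -9.63519745e-04, -2.37098212e+01]), 'contact_force': array([-0.24575128, -0.33979017,  0.04724455]), 'moment': array([-0.0800434 ,  0.00076613,  0.04434469]), 'gripper_force': 0.0, 'gripper_width': 0.08792050707216251}
```

View pics/scene0.png

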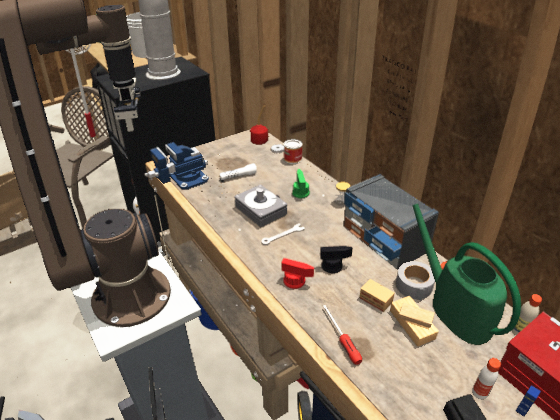

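View pics/top0.png

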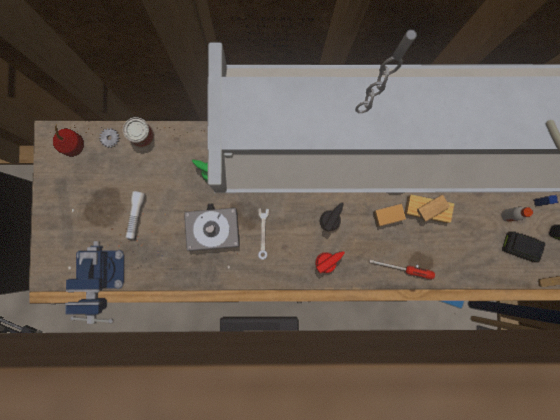

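```bash
python3 - <<'E'
from h import *
def crop(f,x,y,w=66,h=50,s=6): return cv2.resize(cv2.imread(f)[y:y+h,x:x+w],None,fx=s,fy=s,interpolation=cv2.INTER_CUBIC)
a=np.hstack([crop("pics/scene0.png",228,178),crop("pics/scene0.png",302,232)])
b=np.hstack([crop("pics/top0.png",180,203),crop("pics/top0.png",298,190)])
cv2.imwrite("pics/m0.png",np.vstack([a,b]))
E
```

```text
(no output)
```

View pics/m0.png

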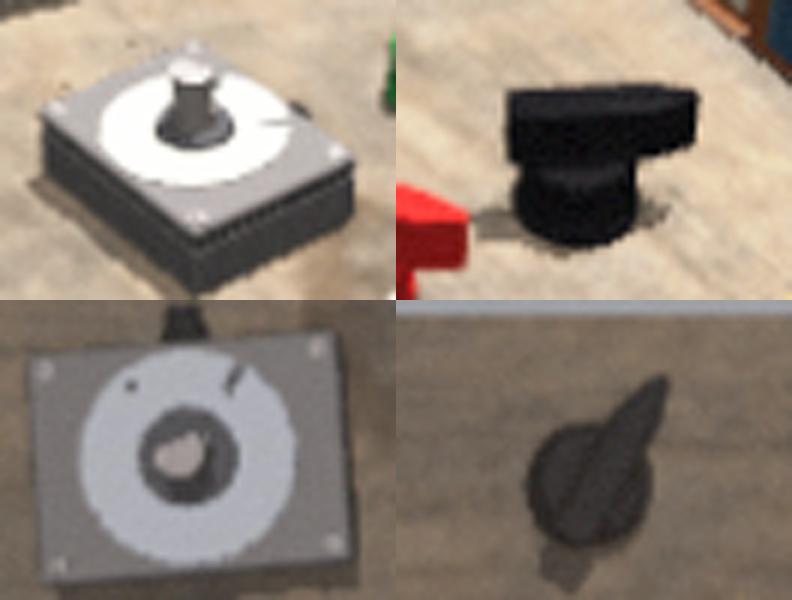

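```bash
cat >> h.py <<'E'
from scipy.optimize import minimize
S=8
def cyl(x,y,R,z0,z1):
    a=np.linspace(0,2*np.pi,60,endpoint=False);return np.array([[x+R*np.cos(t),y+R*np.sin(t),z] for z in(z0,z1) for t in a])
def knobparts(x,y,yaw,z=0):
    b=np.array([[-.038,-.008],[-.036,-.011],[.036,-.011],[.059,-.004],[.059,.004],[.036,.011],[-.036,.011],[-.038,.008]])
    R=np.array([[np.cos(yaw),-np.sin(yaw)],[np.sin(yaw),np.cos(yaw)]]);b=b@R.T+[x,y]
    return [cyl(x,y,.033,z,z+.042),np.vstack([np.c_[b,np.full(8,z+h)] for h in(.042,.076)])]
def render(c,parts,box):
    x0,y0,w,h=box;m=np.zeros((h*S,w*S),np.uint8)
    for P in parts:
        q=((proj(c,P)-[x0,y0]+.5)*S*16).astype(np.float32)
        cv2.fillConvexPoly(m,cv2.convexHull(q).astype(np.int32).reshape(-1,1,2),255,shift=4)
    return cv2.resize(m,(w,h),interpolation=cv2.INTER_AREA)/255.
def fit(obs,f,p0,steps):
    # obs: (cam, box, soft mask)
    g=lambda p:sum(np.sum((render(c,f(p),b)-m)**2) for c,b,m in obs)
    sim=np.vstack([p0]+[np.array(p0)+np.eye(len(p0))[i]*steps[i] for i in range(len(p0))])
    s=minimize(g,p0,method="Nelder-Mead",options=dict(initial_simplex=sim,xatol=1e-5,fatol=1e-3,maxiter=300));return s.x,s.fun
def gray(c,box): x,y,w,h=box;return cv2.cvtColor(c["frame"],cv2.COLOR_RGB2GRAY)[y:y+h,x:x+w].astype(float)
def soft(g,lo,hi): return np.clip((g-lo)/(hi-lo),0,1)
def fillbig(m):
    k,l,s,_=cv2.connectedComponentsWithStats((m>.3).astype(np.uint8));i=1+np.argmax(s[1:,4]);keep=cv2.dilate((l==i).astype(np.uint8),np.ones((3,3)))
    return m*keep
E
python3 - <<'E'
from h import *
cs=cap("scene");ct=cap("top")
bk=(316,242,40,35);bt=(316,200,30,33)
gs,gt=gray(cs,bk),gray(ct,bt)
print(gs[::6,::6].astype(int).tolist());print(gt[::5,::4].astype(int).tolist())
ms=fillbig(soft(gs,140,30));mt=fillbig(soft(gt,78,48))
k0=toz(ct,[328,221],.03)[0];n0=toz(ct,[342,204],.06)[0];yaw0=np.arctan2(*(n0-k0)[1::-1])
p0=[*k0[:2],yaw0];print("init",p0)
for nm,o in(("s",[(cs,bk,ms)]),("t",[(ct,bt,mt)]),("both",[(cs,bk,ms),(ct,bt,mt)])): print(nm,fit(o,lambda p:knobparts(*p),p0,[.008,.008,.15]))
# plate
bs=(236,182,48,38);bp=(188,206,46,45)
gs,gt=gray(cs,bs),gray(ct,bp)
print(gs[::6,::6].astype(int).tolist());print(gt[::6,::5].astype(int).tolist())
for nm,c,b,g,lo,hi in(("s",cs,bs,gs,185,235),("t",ct,bp,gt,115,150)):
    m=soft(g,lo,hi);q=fillbig(m);hull=np.zeros_like(q,np.uint8)
    cc=np.argwhere(q>.5)[:,::-1].astype(np.int32);cv2.fillConvexPoly(hull,cv2.convexHull(cc.reshape(-1,1,2)),1)
    inner=cv2.erode(hull,np.ones((5,5)));q=np.maximum(q,inner)
    c0=toz(c,[260,206] if nm=="s" else [211.5,228.5],.052)[0][:2]
    print(nm,fit([(c,b,q)],lambda p:[cyl(p[0],p[1],p[2],.0505,.052)],[*c0,.055],[.01,.01,.002]))
st=toz(ct,[[201.8,217],[219,216.2],[220.3,213.8],[218,218.5]],.054);print(st)
E
```

```text
[[188, 185, 200, 197, 203, 211, 207], [194, 37, 41, 41, 37, 46, 104], [193, 11, 13, 12, 19, 15, 202], [207, 92, 32, 30, 22, 206, 213], [165, 24, 15, 8, 15, 138, 197], [171, 172, 35, 19, 211, 183, 211]]
[[110, 109, 112, 113, 113, 117, 113, 114], [109, 109, 110, 108, 108, 89, 47, 108], [102, 101, 99, 78, 66, 49, 48, 107], [98, 94, 53, 54, 47, 54, 105, 107], [106, 42, 51, 45, 53, 44, 72, 115], [103, 78, 39, 53, 50, 47, 102, 110], [109, 106, 56, 43, 49, 75, 109, 108]]
init [np.float64(0.5602910818687579), np.float64(-0.23015495504546457), np.float64(-0.6709691419287612)]
s (array([ 0.56184992, -0.239297  , -0.52263191]), np.float64(31.918412975301933))
t (array([ 0.56166704, -0.23542698, -0.56068938]), np.float64(33.485824682814304))
both (array([ 0.56240771, -0.23809981, -0.52193005]), np.float64(72.77698799889426))
[[213, 209, 204, 206, 199, 190, 200, 212], [202, 204, 193, 186, 216, 190, 206, 199], [194, 186, 252, 254, 92, 254, 254, 180], [66, 186, 254, 91, 97, 133, 254, 187], [58, 62, 168, 254, 254, 254, 186, 188], [138, 75, 54, 117, 192, 188, 64, 65], [174, 165, 92, 51, 53, 62, 57, 65]]
[[110, 103, 103, 105, 49, 61, 115, 110, 108, 86], [111, 112, 114, 125, 172, 174, 143, 120, 120, 129], [117, 116, 179, 177, 179, 176, 128, 177, 118, 121], [116, 129, 178, 169, 85, 83, 151, 177, 153, 118], [115, 153, 173, 117, 152, 94, 83, 176, 167, 118], [113, 121, 175, 178, 90, 82, 178, 174, 126, 118], [114, 113, 131, 179, 177, 177, 176, 146, 118, 121], [120, 116, 110, 100, 89, 74, 72, 69, 68, 71]]
s (array([0.53929566, 0.1352856 , 0.05852342]), np.float64(76.0935263360246))
t (array([0.53652087, 0.13219336, 0.05582229]), np.float64(6.3768155105179325))
[[0.57181154 0.15923923 0.054     ]
 [0.57415588 0.10680437 0.054     ]
 [0.58151474 0.10287249 0.054     ]
 [0.56710778 0.10981914 0.054     ]]
```

```bash
python3 - <<'E'
from h import *
cs=cap("scene");ct=cap("top")
bs=(240,186,44,28);gs=gray(cs,bs)
print(gs[2:18,10:34].astype(int))
q=fillbig(soft(gs,215,250));hull=np.zeros_like(q,np.uint8)
cc=np.argwhere(q>.5)[:,::-1].astype(np.int32);cv2.fillConvexPoly(hull,cv2.convexHull(cc.reshape(-1,1,2)),1)
q=np.maximum(q,cv2.erode(hull,np.ones((5,5))))
print("plate s",fit([(cs,bs,q)],lambda p:[cyl(p[0],p[1],p[2],.0505,.052)],[.537,.132,.055],[.01,.01,.002]))
# tip, top cam
b=(200,219,20,20);g=gray(ct,b);print(g[1:17].astype(int))
m=soft(g,88,150);yy,xx=np.mgrid[:20,:20];m=m*(np.hypot(xx-10.5,yy-9.5)<7)
def D(p,R=.013,f=.0065):
    x,y,a=p;h=np.arccos(f/R);t=np.linspace(h,2*np.pi-h,50)+a
    return [np.c_[x+R*np.cos(t),y+R*np.sin(t),np.full(50,.093)]]
for a in(.1,.35,.6,.9): print("tip",fit([(ct,b,m)],D,[.537,.132,a],[.004,.004,.3]))
# seat disc (dark) in top
b=(196,212,34,34);g=gray(ct,b);d=soft(g,165,95);yy,xx=np.mgrid[:34,:34];rr=np.hypot(xx-15.5,yy-16.5);d=np.where(rr<6,1,d)*(rr<11)
print("seat",fit([(ct,b,d)],lambda p:[cyl(p[0],p[1],p[2],.051,.056)],[.537,.132,.024],[.004,.004,.002]))
E
```

```text
[[195 189 192 189 187 188 208 227 232 229 215 201 194 191 188 187 190 190
  197 198 202 202 202 207]
 [193 190 188 187 189 186 233 243 242 242 239 230 231 202 184 190 185 184
  190 194 197 202 204 203]
 [186 186 188 197 210 225 220 227 239 243 246 243 238 189 189 215 226 213
  201 193 193 200 204 204]
 [185 204 230 240 247 252 207 135 202 227 234 227 151 124 182 244 251 247
  245 233 210 197 197 201]
 [230 245 253 254 254 254 215  83  88  90  88  88  85 124 198 252 254 254
  254 253 247 232 209 197]
 [253 254 254 254 254 254 221  95  88  91  91  95  90 180 251 254 254 254
  254 254 254 253 245 219]
 [254 254 254 254 254 253 214 108  89  92  91  93  90 169 245 253 254 254
  254 254 254 254 254 248]
 [254 254 254 254 253 233 160 100  88  92  88  93  94 145 193 242 253 254
  254 254 254 254 254 254]
 [254 254 254 254 237 163 104  87  91  94  94  93  96 134 138 161 244 253
  254 254 254 254 254 254]
 [254 254 254 249 193 123  91  80  88  90  95  88  84  86 116 131 186 251
  254 254 253 251 250 248]
 [254 254 254 233 134  90  68  79  84  94  91  91  85  99 124 130 117 244
  254 254 251 23
[... 1670 characters left out ...]
94  64  57  64  67  85  84
  108 166]
 [176 178 179 163 105  88  83  75  64  61  62  62  59  65  62  70  83  85
  128 174]
 [176 176 176 172 147 111  91  82  63  62  61  61  63  62  68  76  87 119
  162 179]
 [174 173 178 176 172 148 104  85  72  61  59  61  58  67  81  88 119 160
  178 178]]
tip (array([0.53730476, 0.13184296, 0.44066209]), np.float64(2.7429757585432))
tip (array([0.53706455, 0.13180993, 0.4655945 ]), np.float64(2.6655613645756198))
tip (array([0.5370699 , 0.13181104, 0.46805622]), np.float64(2.683577264167588))
tip (array([0.53704894, 0.13180368, 0.43824204]), np.float64(2.6949416277498326))
seat (array([0.53621471, 0.13157673, 0.02499654]), np.float64(0.8620390901458623))
```

Request:
{"name": "drive_tool", "arguments": {
  "commands": [
    {"hand":0,"tx":0.25,"ty":-0.7,"tz":0,"turn":-0.08},
    {"hand":0,"tx":0.25,"ty":-0.7,"tz":0,"turn":-0.08},
    {"hand":0,"tx":0.25,"ty":-0.7,"tz":0,"turn":-0.08},
    {"hand":0,"tx":0.25,"ty":-0.7,"tz":0,"turn":-0.08},
    {"hand":0,"tx":0.25,"ty":-0.7,"tz":0,"turn":-0.08},
    {"hand":0,"tx":0.25,"ty":-0.7,"tz":0,"turn":-0.08},
    {"hand":0,"tx":0.25,"ty":-0.7,"tz":0,"turn":-0.08},
    {"hand":0,"tx":0.25,"ty":-0.7,"tz":0,"turn":-0.08},
    {"hand":0,"tx":0.25,"ty":-0.7,"tz":0,"turn":-0.08},
    {"hand":0,"tx":0.25,"ty":-0.7,"tz":0,"turn":-0.08}
  ]
}}

```text
time_s: 1.6
tcp_pos: [0.4221, 0.1938, 0.227]
eef_rot: [-180.0, -0.0, -31.2]
contact_force: [0.6, 0.4, 0.5]
gripper_width: 0.0874
gripper_force: 0.0
```

Request:
{"name": "drive_tool", "arguments": {
  "commands": [
    {"hand":0,"tx":0.234,"ty":-0.723,"tz":0,"turn":0},
    {"hand":0,"tx":0.234,"ty":-0.723,"tz":0,"turn":0},
    {"hand":0,"tx":0.234,"ty":-0.723,"tz":0,"turn":0},
    {"hand":0,"tx":0.234,"ty":-0.723,"tz":0,"turn":0},
    {"hand":0,"tx":0.234,"ty":-0.723,"tz":0,"turn":0},
    {"hand":0,"tx":0.234,"ty":-0.723,"tz":0,"turn":0},
    {"hand":0,"tx":0.234,"ty":-0.723,"tz":0,"turn":0},
    {"hand":0,"tx":0.234,"ty":-0.723,"tz":0,"turn":0},
    {"hand":0,"tx":0.234,"ty":-0.723,"tz":-0.1,"turn":0},
    {"hand":0,"tx":0.234,"ty":-0.723,"tz":-0.15,"turn":0}
  ]
}}

```text
time_s: 2.6
tcp_pos: [0.5634, -0.2359, 0.1447]
eef_rot: [-179.9, -0.3, -31.0]
contact_force: [0.7, 0.8, -0.9]
gripper_width: 0.0877
gripper_force: 0.0
```

Request:
{"name": "drive_tool", "arguments": {
  "commands": [
    {"hand":0,"tx":-0.002,"ty":-0.002,"tz":-0.07,"turn":0},
    {"hand":0,"tx":-0.002,"ty":-0.002,"tz":-0.13,"turn":0},
    {"hand":0,"tx":-0.002,"ty":-0.002,"tz":-0.147,"turn":0},
    {"hand":0,"tx":-0.002,"ty":-0.002,"tz":-0.147,"turn":0},
    {"hand":1,"tx":-0.002,"ty":-0.002,"tz":-0.147,"turn":0},
    {"hand":1,"tx":-0.002,"ty":-0.002,"tz":-0.147,"turn":0},
    {"hand":1,"tx":-0.002,"ty":-0.002,"tz":-0.147,"turn":0},
    {"hand":1,"tx":-0.002,"ty":-0.002,"tz":-0.147,"turn":0},
    {"hand":1,"tx":-0.002,"ty":-0.002,"tz":-0.147,"turn":0},
    {"hand":1,"tx":-0.002,"ty":-0.002,"tz":-0.147,"turn":0}
  ],
  "grip_force": 40
}}

```text
time_s: 3.6
tcp_pos: [0.5598, -0.2342, 0.0559]
eef_rot: [-180.0, -0.0, -30.9]
contact_force: [-0.4, 0.8, -0.1]
gripper_width: 0.0453
gripper_force: 0.0
```

Request:
{"name": "drive_tool", "arguments": {
  "commands": [
    {"hand":0.3,"tx":0.004,"ty":-0.005,"tz":-0.014,"turn":0},
    {"hand":0.3,"tx":0.004,"ty":-0.005,"tz":-0.014,"turn":0},
    {"hand":1,"tx":0.004,"ty":-0.005,"tz":-0.014,"turn":0},
    {"hand":1,"tx":0.004,"ty":-0.005,"tz":-0.014,"turn":0},
    {"hand":1,"tx":0.004,"ty":-0.005,"tz":-0.014,"turn":0},
    {"hand":1,"tx":0.004,"ty":-0.005,"tz":-0.014,"turn":0},
    {"hand":1,"tx":0.004,"ty":-0.005,"tz":-0.014,"turn":0},
    {"hand":1,"tx":0.004,"ty":-0.005,"tz":-0.014,"turn":0},
    {"hand":1,"tx":0.004,"ty":-0.005,"tz":-0.014,"turn":0},
    {"hand":1,"tx":0.004,"ty":-0.005,"tz":-0.014,"turn":0}
  ],
  "grip_force": 40
}}

```text
time_s: 4.6
tcp_pos: [0.5622, -0.2372, 0.0472]
eef_rot: [-180.0, -0.0, -30.9]
contact_force: [-0.8, 0.4, 1.3]
gripper_width: 0.0216
gripper_force: 40.0
```

Request:
{"name": "drive_tool", "arguments": {
  "commands": [
    {"hand":1,"tx":0,"ty":0,"tz":0.08,"turn":0},
    {"hand":1,"tx":0,"ty":0.04,"tz":0.16,"turn":0.06},
    {"hand":1,"tx":-0.01,"ty":0.11,"tz":0.2,"turn":0.15},
    {"hand":1,"tx":-0.02,"ty":0.19,"tz":0.2,"turn":0.24},
    {"hand":1,"tx":-0.03,"ty":0.27,"tz":0.2,"turn":0.33},
    {"hand":1,"tx":-0.042,"ty":0.35,"tz":0.2,"turn":0.42},
    {"hand":1,"tx":-0.042,"ty":0.43,"tz":0.2,"turn":0.5},
    {"hand":1,"tx":-0.042,"ty":0.51,"tz":0.2,"turn":0.59},
    {"hand":1,"tx":-0.042,"ty":0.58,"tz":0.2,"turn":0.636},
    {"hand":1,"tx":-0.042,"ty":0.615,"tz":0.2,"turn":0.636}
  ]
}}

```text
time_s: 5.6
tcp_pos: [0.5365, 0.1349, 0.167]
eef_rot: [-180.0, -0.0, 26.6]
contact_force: [0.4, -0.3, -1.5]
gripper_width: 0.0216
gripper_force: 40.0
```

Request:
{"name": "drive_tool", "arguments": {
  "commands": [
    {"hand":1,"tx":0,"ty":0,"tz":0,"turn":0},
    {"hand":1,"tx":0,"ty":0,"tz":0,"turn":0}
  ]
}}

```text
time_s: 5.8
tcp_pos: [0.5364, 0.1321, 0.1667]
eef_rot: [-180.0, 0.1, 26.4]
contact_force: [1.4, -0.4, -2.1]
gripper_width: 0.0221
gripper_force: 40.0
```

```bash
python3 - <<'E'
from h import *
cs=cap("scene","pics/s1.png");ct=cap("top","pics/t1.png")
st=r.get_state();p=st["tcp_pos"];print(p,st["eef_rot"],st["gripper_width"])
q=proj(cs,[.537,.132,.1]).astype(int)[0];t=proj(ct,[.537,.132,.1]).astype(int)[0]
def crop(f,x,y,w=66,h=90,s=6): return cv2.resize(cv2.imread(f)[y:y+h,x:x+w],None,fx=s,fy=s,interpolation=cv2.INTER_CUBIC)
cv2.imwrite("pics/m1.png",np.hstack([crop("pics/s1.png",q[0]-33,q[1]-45),crop("pics/t1.png",t[0]-33,t[1]-45)]));print(q,t)
E
```

```text
[0.53662648 0.13107432 0.16690795] [1.79999475e+02 3.55333112e-02 2.62942241e+01] 0.0215663399832134
[259 187] [208 227]
```

View pics/m1.png

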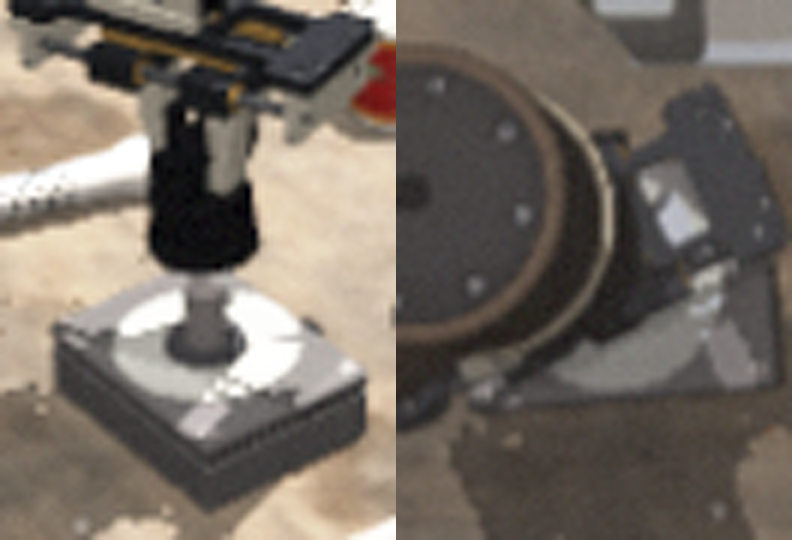

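```bash
python3 - <<'E'
from h import *
cs=cap("scene");z=.1197
b=(248,175,26,15);g=gray(cs,b);print(g[:, ::2].astype(int))
m=soft(g,120,35)
for zz in(z,z-.002): print(fit([(cs,b,m)],lambda p:knobparts(p[0],p[1],.459,zz),[.537,.132],[.005,.005]))
# original knob, scene only with hub-only rows, for reference of grasp offset
print(proj(cs,[[.537,.132,.093],[.537,.132,.0565]]))
E
```

```text
[[ 90  74  14  15  14  12  18  17  21  18 137 216 214]
 [143 117  13  18  13  12  25  16  18  15 122 216 216]
 [214 173  14  14  18  13  17  17   9  14  89 215 214]
 [211 185  13  12  14  15  19  16  16  14  77 215 217]
 [207 173   9  15  16  15  13  18  19  19  17 212 216]
 [199 144  14  15  17  17  15  19  15  14  23 203 216]
 [202 133  17  18  19  20  15  17  17  18  22 196 213]
 [211 129  17  17  10  17  11  18  14  19  17 189 211]
 [213 144  16  18  16  15  11  15  10  20  26 191 213]
 [210 160  22  19  20  19  20  17  19  15 107 201 212]
 [207 185  90  21  17  19  17  17  21  49 184 202 208]
 [205 206 174  44  24  14  16  17  44 144 207 203 210]
 [207 203 203 127  89  68  72  94 129 206 211 209 214]
 [202 199 185 177 161 118 135 165 179 196 205 206 213]
 [192 189 179 178 169 131 134 158 174 186 198 205 212]]
(array([0.54069675, 0.13790883]), np.float64(10.887443291041908))
(array([0.54211153, 0.14018407]), np.float64(10.509850057670127))
[[259.83282396 188.95852698]
 [260.22629839 197.47615298]]
```

Request:
{"name": "drive_tool", "arguments": {
  "commands": [
    {"hand":1,"tx":0,"ty":0.001,"tz":-0.02,"turn":0},
    {"hand":1,"tx":0,"ty":0.001,"tz":-0.04,"turn":0},
    {"hand":1,"tx":0,"ty":0.001,"tz":-0.044,"turn":0},
    {"hand":1,"tx":0,"ty":0.001,"tz":-0.048,"turn":0},
    {"hand":1,"tx":0,"ty":0.001,"tz":-0.052,"turn":0},
    {"hand":1,"tx":0,"ty":0.001,"tz":-0.052,"turn":0}
  ]
}}

```text
time_s: 6.55
tcp_pos: [0.5362, 0.1317, 0.1357]
eef_rot: [180.0, 0.1, 26.3]
contact_force: [-2.1, -2.3, 0.4]
gripper_width: 0.0219
gripper_force: 40.0
```

Request:
{"name": "drive_tool", "arguments": {
  "commands": [
    {"hand":1,"tx":0,"ty":0,"tz":-0.003,"turn":0},
    {"hand":1,"tx":0,"ty":0,"tz":-0.006,"turn":0},
    {"hand":1,"tx":0,"ty":0,"tz":-0.009,"turn":0},
    {"hand":1,"tx":0,"ty":0,"tz":-0.009,"turn":0}
  ]
}}

```text
time_s: 6.95
tcp_pos: [0.5358, 0.1316, 0.1297]
eef_rot: [180.0, 0.2, 26.3]
contact_force: [-3.6, -4.1, -3.4]
gripper_width: 0.0215
gripper_force: 40.0
```

Request:
{"name": "drive_tool", "arguments": {
  "commands": [
    {"hand":1,"tx":-0.001,"ty":-0.001,"tz":-0.004,"turn":0},
    {"hand":1,"tx":-0.001,"ty":-0.001,"tz":-0.009,"turn":0},
    {"hand":1,"tx":-0.001,"ty":-0.001,"tz":-0.014,"turn":0},
    {"hand":1,"tx":-0.001,"ty":-0.001,"tz":-0.019,"turn":0},
    {"hand":1,"tx":-0.001,"ty":-0.001,"tz":-0.023,"turn":0},
    {"hand":1,"tx":-0.001,"ty":-0.001,"tz":-0.023,"turn":0}
  ]
}}

```text
time_s: 7.55
tcp_pos: [0.5357, 0.1313, 0.116]
eef_rot: [180.0, 0.1, 26.3]
contact_force: [-2.6, -3.6, -3.4]
gripper_width: 0.022
gripper_force: 40.0
```

Request:
{"name": "drive_tool", "arguments": {
  "commands": [
    {"hand":1,"tx":-0.001,"ty":-0.001,"tz":-0.005,"turn":0},
    {"hand":1,"tx":-0.001,"ty":-0.001,"tz":-0.01,"turn":0},
    {"hand":1,"tx":-0.001,"ty":-0.001,"tz":-0.014,"turn":0},
    {"hand":1,"tx":-0.001,"ty":-0.001,"tz":-0.018,"turn":0},
    {"hand":1,"tx":-0.001,"ty":-0.001,"tz":-0.021,"turn":0},
    {"hand":1,"tx":-0.001,"ty":-0.001,"tz":-0.021,"turn":0}
  ]
}}

```text
time_s: 8.15
tcp_pos: [0.5354, 0.1311, 0.1032]
eef_rot: [-180.0, 0.0, 26.3]
contact_force: [-0.2, -3.5, -8.8]
gripper_width: 0.0218
gripper_force: 40.0
```

Request:
{"name": "drive_tool", "arguments": {
  "commands": [
    {"hand":1,"tx":0,"ty":0,"tz":-0.002,"turn":0},
    {"hand":1,"tx":0,"ty":0,"tz":-0.004,"turn":0},
    {"hand":1,"tx":0,"ty":0,"tz":-0.004,"turn":0}
  ]
}}

```text
time_s: 8.45
tcp_pos: [0.5356, 0.1311, 0.1032]
eef_rot: [180.0, -0.0, 26.4]
contact_force: [-8.7, -3.9, 11.9]
gripper_width: 0.0219
gripper_force: 40.0
```

Request:
{"name": "drive_tool", "arguments": {
  "commands": [
    {"hand":1,"tx":0.001,"ty":0,"tz":-0.002,"turn":0},
    {"hand":1,"tx":0.001,"ty":0,"tz":-0.004,"turn":0},
    {"hand":1,"tx":0.001,"ty":0,"tz":-0.004,"turn":0}
  ]
}}

```text
time_s: 8.75
tcp_pos: [0.5358, 0.1311, 0.1031]
eef_rot: [180.0, -0.0, 26.4]
contact_force: [-20.8, -2.8, 34.7]
gripper_width: 0.0216
gripper_force: 40.0
```

Request:
{"name": "drive_tool", "arguments": {
  "commands": [
    {"hand":1,"tx":-0.002,"ty":0,"tz":0.005,"turn":0},
    {"hand":1,"tx":-0.002,"ty":0,"tz":0.007,"turn":0}
  ]
}}

```text
time_s: 8.95
tcp_pos: [0.5352, 0.1313, 0.1036]
eef_rot: [-180.0, -0.0, 26.3]
contact_force: [0.8, -4.0, -10.6]
gripper_width: 0.0216
gripper_force: 40.0
```

Request:
{"name": "drive_tool", "arguments": {
  "commands": [
    {"hand":1,"tx":0,"ty":-0.001,"tz":-0.002,"turn":-0.06},
    {"hand":1,"tx":0,"ty":-0.001,"tz":-0.002,"turn":-0.12},
    {"hand":1,"tx":0,"ty":-0.001,"tz":-0.002,"turn":-0.18},
    {"hand":1,"tx":0,"ty":-0.001,"tz":-0.002,"turn":-0.24},
    {"hand":1,"tx":0,"ty":-0.001,"tz":-0.002,"turn":-0.3},
    {"hand":1,"tx":0,"ty":-0.001,"tz":-0.002,"turn":-0.36},
    {"hand":1,"tx":0,"ty":-0.001,"tz":-0.002,"turn":-0.42},
    {"hand":1,"tx":0,"ty":-0.001,"tz":-0.002,"turn":-0.48},
    {"hand":1,"tx":0,"ty":-0.001,"tz":-0.002,"turn":-0.54},
    {"hand":1,"tx":0,"ty":-0.001,"tz":-0.002,"turn":-0.54}
  ]
}}

```text
time_s: 9.95
tcp_pos: [0.5356, 0.1323, 0.1032]
eef_rot: [-179.9, -0.0, -22.4]
contact_force: [-7.8, 4.6, 6.7]
gripper_width: 0.0215
gripper_force: 40.0
```

```bash
python3 -c "
from h import *
s=r.get_state();print(s['moment'],s['contact_force'],s['eef_rot'],s['tcp_pos'])"
```

```text
[ 1.3141172   3.01975744 -0.1012769 ] [-7.83151297  4.6414682   6.68795459] [-1.79858583e+02 -2.64432683e-02 -2.24166316e+01] [0.53562758 0.1322634  0.10316136]
```

Request:
{"name": "drive_tool", "arguments": {
  "commands": [
    {"hand":1,"tx":0,"ty":0.001,"tz":0,"turn":-0.03},
    {"hand":1,"tx":0,"ty":0.001,"tz":0,"turn":-0.06},
    {"hand":1,"tx":0,"ty":0.001,"tz":0,"turn":-0.09},
    {"hand":1,"tx":0,"ty":0.001,"tz":0,"turn":-0.12},
    {"hand":1,"tx":0,"ty":0.001,"tz":0,"turn":-0.12}
  ]
}}

```text
time_s: 10.45
tcp_pos: [0.5357, 0.1326, 0.1032]
eef_rot: [-179.9, -0.0, -33.1]
contact_force: [-5.9, 3.0, 4.9]
gripper_width: 0.0217
gripper_force: 40.0
```

```bash
python3 -c "
from h import *
s=r.get_state();print(s['moment'],s['contact_force'],s['eef_rot'],s['tcp_pos'])"
```

```text
[ 0.8197491   2.6645046  -0.03353458] [-5.85196385  3.03094583  4.89095844] [-1.79871385e+02 -1.49460413e-02 -3.31183652e+01] [0.53574264 0.13260347 0.10317604]
```

Request:
{"name": "drive_tool", "arguments": {
  "commands": [
    {"hand":1,"tx":0,"ty":0,"tz":0,"turn":-0.02},
    {"hand":1,"tx":0,"ty":0,"tz":0,"turn":-0.04},
    {"hand":1,"tx":0,"ty":0,"tz":0,"turn":-0.06},
    {"hand":1,"tx":0,"ty":0,"tz":0,"turn":-0.06}
  ]
}}

```text
time_s: 10.85
tcp_pos: [0.5358, 0.1327, 0.1032]
eef_rot: [-179.9, -0.0, -38.5]
contact_force: [-8.1, 2.6, 5.9]
gripper_width: 0.0216
gripper_force: 40.0
```

```bash
python3 -c "
from h import *
s=r.get_state();print(s['moment'],s['contact_force'],s['eef_rot'],s['tcp_pos'])"
```

```text
[0.94327045 2.56741295 0.08813703] [-8.06347384  2.59762077  5.85507547] [-1.79859613e+02 -5.37359046e-03 -3.84825849e+01] [0.53581678 0.13267797 0.10318063]
```

Request:
{"name": "drive_tool", "arguments": {
  "commands": [
    {"hand":1,"tx":0,"ty":0,"tz":0,"turn":-0.02},
    {"hand":1,"tx":0,"ty":0,"tz":0,"turn":-0.04},
    {"hand":1,"tx":0,"ty":0,"tz":0,"turn":-0.04}
  ]
}}

```text
time_s: 11.15
tcp_pos: [0.536, 0.1328, 0.1032]
eef_rot: [-179.8, -0.0, -42.1]
contact_force: [-6.6, 3.8, 4.6]
gripper_width: 0.0216
gripper_force: 40.0
```

```bash
python3 -c "
from h import *
s=r.get_state();print(s['moment'],s['contact_force'],s['eef_rot'],s['tcp_pos'])"
```

```text
[0.94187321 2.36499875 0.22478691] [-6.64604177  3.76284371  4.57665296] [-1.79848234e+02 -5.73840734e-03 -4.20614499e+01] [0.5359533  0.13275957 0.10317   ]
```

Request:
{"name": "drive_tool", "arguments": {
  "commands": [
    {"hand":1,"tx":0,"ty":0,"tz":0,"turn":-0.03},
    {"hand":1,"tx":0,"ty":0,"tz":0,"turn":-0.06},
    {"hand":1,"tx":0,"ty":0,"tz":0,"turn":-0.06}
  ]
}}

```text
time_s: 11.45
tcp_pos: [0.5362, 0.1327, 0.1032]
eef_rot: [-179.8, -0.0, -47.4]
contact_force: [-4.7, 2.6, 3.2]
gripper_width: 0.0221
gripper_force: 40.3
```

```bash
python3 -c "
from h import *
s=r.get_state();print(s['moment'],s['contact_force'],s['eef_rot'],s['tcp_pos'])"
```

```text
[0.79399011 1.87679537 0.87891883] [-4.73726142  2.63297425  3.23911923] [-1.79845794e+02 -2.60240500e-02 -4.73922185e+01] [0.53623279 0.1326776  0.1031885 ]
```

Request:
{"name": "drive_tool", "arguments": {
  "commands": [
    {"hand":1,"tx":0,"ty":0,"tz":0,"turn":0.025},
    {"hand":1,"tx":0,"ty":0,"tz":0,"turn":0.045},
    {"hand":0.5,"tx":0,"ty":0,"tz":0,"turn":0.045},
    {"hand":0.5,"tx":0,"ty":0,"tz":0,"turn":0.045},
    {"hand":0.5,"tx":0,"ty":0,"tz":0,"turn":0.045},
    {"hand":0.5,"tx":0,"ty":0,"tz":0,"turn":0.045},
    {"hand":0.5,"tx":0,"ty":0,"tz":0.05,"turn":0.045},
    {"hand":0.5,"tx":0,"ty":0,"tz":0.12,"turn":0.045},
    {"hand":0.5,"tx":0,"ty":0,"tz":0.2,"turn":0.045},
    {"hand":0.5,"tx":0,"ty":0,"tz":0.25,"turn":0.045}
  ]
}}

```text
time_s: 12.45
tcp_pos: [0.5363, 0.1314, 0.2561]
eef_rot: [-179.8, -0.1, -43.4]
contact_force: [0.3, -0.2, -0.0]
gripper_width: 0.0437
gripper_force: 0.0
```

Request:
{"name": "drive_tool", "arguments": {
  "commands": [
    {"hand":0.5,"tx":-0.07,"ty":0.05,"tz":0.05,"turn":0},
    {"hand":0.5,"tx":-0.1,"ty":0.13,"tz":0.05,"turn":0},
    {"hand":0.5,"tx":-0.1,"ty":0.21,"tz":0.05,"turn":0},
    {"hand":0.5,"tx":-0.1,"ty":0.29,"tz":0.05,"turn":0},
    {"hand":0.5,"tx":-0.1,"ty":0.37,"tz":0.05,"turn":0},
    {"hand":0.5,"tx":-0.1,"ty":0.45,"tz":0.05,"turn":0},
    {"hand":0.5,"tx":-0.1,"ty":0.5,"tz":0.05,"turn":0},
    {"hand":0.5,"tx":-0.1,"ty":0.5,"tz":0.05,"turn":0}
  ]
}}

```text
time_s: 13.25
tcp_pos: [0.4747, 0.4348, 0.2806]
eef_rot: [179.9, -0.0, -43.3]
contact_force: [0.5, 1.5, 0.6]
gripper_width: 0.044
gripper_force: 0.0
```

```bash
python3 - <<'E'
from h import *
cs=cap("scene","pics/s2.png");ct=cap("top","pics/t2.png")
bt=(192,206,40,40);g=gray(ct,bt)
bs=(236,170,46,36);m=fillbig(soft(gray(cs,bs),120,35))
for zz in(.056,.065): print(zz,fit([(cs,bs,m)],lambda p:knobparts(.5368,.132,p[0],zz),[-.6],[.2]))
def crop(f,x,y,w=66,h=60,s=6): return cv2.resize(cv2.imread(f)[y:y+h,x:x+w],None,fx=s,fy=s,interpolation=cv2.INTER_CUBIC)
cv2.imwrite("pics/m2.png",np.hstack([crop("pics/s2.png",228,160),crop("pics/t2.png",178,196)]))
E
```

```text
0.056 (array([-0.75859375]), np.float64(41.465759323337174))
0.065 (array([-0.97734375]), np.float64(102.71477124183006))
```

View pics/m2.png

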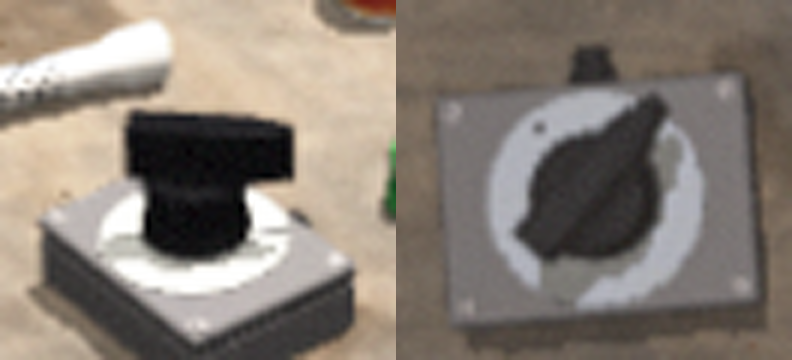

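The pictures show the knob home on its seat, with the pointer over the long mark at the stop, allowing for the play, and the arm clear of it.

```bash
python3 -c "
from plant import r
print(r.close_job())"
```

```text
the job is handed in; nothing more can be done
None
```

I fitted the knob flat to flat, snapped it fully home, turned it clockwise to its stop and let go. It points at the long raised mark, up to about 0.15 rad past it, about as much as the knob's play. I handed the job in at about 13 s without touching anything else on the bench.

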